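# Set out the slide staining station

## Task

Set out the staining station: on the white board, stand the three small bottles upright, each centred on its own black disc, with the purple bottle on the disc next to the board's red end, the brown bottle on the disc farthest from it and the white bottle between the two. Lay the slide carton flat inside the white outline in the middle of the blue pad, lengthwise with it, and then lay the yellow cassette flat on the middle of the carton's top, lengthwise with the carton. Leave the blue and pink cassettes and the hand counter where they are, and let go of everything.

Things in the scene. Friction and masses are not known exactly. Their poses are not given: they have to be found in the camera images.
- bottle_board: fixed white board lying on the desk mat, 72 (x) x 218 (y) x 8 (z) mm, flat on top; origin at the centre of its underside (4.7 mm above the desk), its top 8 mm above the origin. Three black discs of 42 mm diameter, flush with the top, lie in a row at x = 0 and y = +68, 0 and -68 mm in its frame. A red band covers the board's end at +y (y = 95 to 109 mm). It may be turned any way round.
- carton_pad: fixed blue pad lying on the desk mat, 64 (x) x 114 (y) x 5 (z) mm, flat on top; origin at the centre of its underside (4.7 mm above the desk), its top 5 mm above the origin. A thin white outline, 47 x 97 mm, is centred on it, long side along y.
- purple_bottle: small round purple bottle with a white cap, standing upright; body 28 mm diameter up to 40 mm, cap 21 mm diameter up to 55 mm; origin at the centre of its underside, z up; about 60 g; grasp the body
- white_bottle: small round white bottle with a white cap, standing upright; body 33 mm diameter up to 49 mm, cap 24 mm diameter up to 66 mm; origin at the centre of its underside, z up; about 60 g; grasp the body
- brown_bottle: small round brown bottle with a black cap, standing upright; body 31 mm diameter up to 46 mm, cap 23 mm diameter up to 62 mm; origin at the centre of its underside, z up; about 60 g; grasp the body
- slide_carton: flat carton of glass slides, white on top with a brown band round its foot, 31 (x) x 81 (y) x 18 (z) mm; origin at the centre of its underside, z up; about 90 g; lies flat on the desk, grasp it across x
- yellow_cassette: flat yellow tissue cassette (with a red and white pattern on top), 28 (x) x 40 (y) x 6 (z) mm; origin at the centre of its underside, z up; 15 g; lies flat on the desk, grasp it across x with the fingertips
- blue_cassette: light blue tissue cassette of the same shape, 28 x 40 x 6 mm, origin at the centre of its underside; not to be moved
- pink_cassette: pink tissue cassette of the same shape, 28 x 40 x 6 mm, origin at the centre of its underside; not to be moved
- counter: round white hand tally counter, 54 x 46 x 33 mm, origin at the centre of its underside; not to be moved

How it is judged:
By the outcome, as a careful person would: the job done as asked, in the order asked, and still so for the second after the job is handed in, with the robot touching nothing.
It also fails if it takes over 125 s, if anything falls off the work surface, if the arm or the gripper's body presses on something with over 40 N, if the wrist force passes 120 N, or if a joint passes its speed limit or range.

## Robot

A 6-joint arm with a two-finger parallel gripper is mounted at the origin on a cart in front of the work surface, level with it; the furniture and walls round the work are solid. World frame = base frame: x ahead of the robot, y to its left, z up, the work surface at z = 0. Lengths are in mm, angles in rad, forces in N, time in s.
With the tool pointing down it reaches from about 425 to 950 mm from the base axis. Payload 14.7 kg.
Tool frame: the origin (TCP) lies midway between the tips of the shut fingers; the grasp point (between the pads) lies 19 mm behind it; z points along the fingers, y is the line along which they close (so a half turn about z gives the same grasp; the last joint's range is limited). The gripper opens to 85 mm and grips with 20 to 120 N. Pads are 22 mm wide; open, the fingers measure 114 mm over their backs; the gripper's body (76 mm by 85 mm) begins 54 mm behind the grasp point. The pads swing forward as they close: fully open they stand 13 mm farther back than shut.
Start: joints at [1.147, 0.48, 1.596, -0, 1.065, -0.047], TCP at [239.141, 604.404, 231.297] pointing down, gripper open.
Joint ranges: [-2.75, 2.75], [-0.82, 2.05], [0.23, 2.67], [-1.56, 4.7], [0.09, 2.69], [-2.92, 2.92]. Speed limits (rad/s): [1.89, 1.89, 2.39, 3.01, 3.01, 3.01].

## Interface

Orientations are given as a unit quaternion [w, x, y, z].
In Python, from workcell import arm, vision, models gives the robot as it stands. Calls block until the motion is done:
- arm.reach(position, orientation): joint-space move of the TCP to a pose.
- arm.movel(position, feed=150, rot=None): straight line of the TCP; rot=None keeps the orientation; feed is the mean speed in mm/s.
- arm.set_joints(angles): joint-space move.
- arm.gripper_to(opening): opening from 0.0 (shut) to 1.0 (fully open); the grip force is fixed at half the most; returns when the fingers have stopped.
- arm.hold(seconds).
- arm.solve_ik(position, orientation): joint angles nearest the present ones, or None.
- arm.get_obs(): the state.
- vision.snapshot(name): name is "scene" or "top" or "wrist"; returns (picture, depth): 400x640x3 uint8, red, green, blue; 400x640 float32, mm along the optical axis (not along the pixel's ray), 0 where there is no reading.
- vision.camera_params(name): a dict with "fov_y" (degrees; the focal length in pixels is half the picture's height over the tangent of half this angle, whatever the lens; pixels are square), "cx", "cy" (the principal point, pixels), "world_from_camera" (4x4, takes a point from camera to world coordinates); the wrist camera has in their place "T_tool_cam" (4x4, takes a point from camera to tool coordinates, whose origin is the TCP and whose axes are the flange's). Camera axes: x right, y down, z forward; pixel columns grow to the right and rows downward; lengths in mm; the calibration is good to about 2 mm. A picture is of the moment at which its call begins: read the wrist's pose just before it. camera_params takes no time and is no camera call.
A pose or a line that the arm cannot do raises arm.IKError and nothing moves.
- arm.close_job(): hands the job in; it is judged then, once.
Trained networks look in the newest picture that a camera, given by its name, has taken for a name from the list of things; names that differ only in an ending like _2 or _b are one class to them, and where a whole thing is asked for, a point or a joint stands for the part that bears it (a point fixed in the world has none). Each returns a list of dicts, best first, with "p" (0 to 1); they miss things now and then, are a little off and sometimes report something else, mostly with a low value. They report only what shows in the picture. A call takes as long as a camera call.
- models.recognise(camera, query): "bbox" ([left, top, width, height] in pixels, round what is visible of it).
The state is a dict: "time": time; "joints": joint angles; "joint_velocities": joint speeds; "effort": joint torques, N m; "eef_pos": TCP position; "tcp_rot": TCP orientation; "wrist_force": force on the tool from outside, world axes, zero at the start; "torque": the same for the moment, N m; "finger_gap": opening from 0.0 (shut) to 1.0 (fully open); "grasp_force": force on a finger pad.
Only numpy, scipy, OpenCV 4.12 (cv2) and the standard library are available. Lean on these libraries where they do the work, as an engineer would, in place of code of your own. Each camera call takes 0.05 s, during which the arm holds its last target. There are 200 camera calls.

## Working session

There is one attempt and no reset: what is moved stays moved. The work goes in short steps, each a Python script; the robot and the scene stay as the last script left them, time stands still between calls to the robot, and variables do not carry over. Pictures are saved under pics/ and viewed, at most 14 in all, crops included, and the job is handed in when it is done.

```bash
mkdir -p pics; ls
python3 - <<'E'
from workcell import arm,vision,models
import cv2,numpy as np
for n in("scene","top"):
    p,d=vision.snapshot(n); cv2.imwrite(f"pics/{n}0.png",p[:,:,::-1]); np.savez(f"{n}0.npz",p=p,d=d)
    c=vision.camera_params(n);print(n,c["fov_y"],c["cx"],c["cy"],np.round(c["world_from_camera"],3).tolist())
    for q in["bottle_board","carton_pad","purple_bottle","white_bottle","brown_bottle","slide_carton","yellow_cassette","blue_cassette","pink_cassette","counter"]:
        print(q,[(np.round(r["bbox"]).tolist(),round(r["p"],2)) for r in models.recognise(n,q)[:2]])
print(arm.get_obs()); print(vision.camera_params("wrist"))
E
```

```text
pics
scene 57.79567688799426 318.5419683166064 199.22709251408116 [[0.816, -0.406, 0.411, 171.928], [-0.578, -0.586, 0.568, -453.243], [0.01, -0.701, -0.713, 694.235], [0.0, 0.0, 0.0, 1.0]]
bottle_board [([228.0, 132.0, 37.0, 48.0], 0.9), ([336.0, 315.0, 46.0, 38.0], 0.26)]
carton_pad [([271.0, 183.0, 38.0, 32.0], 0.72), ([358.0, 252.0, 15.0, 22.0], 0.67)]
purple_bottle [([369.0, 205.0, 11.0, 25.0], 0.7)]
white_bottle [([392.0, 233.0, 17.0, 28.0], 0.54), ([328.0, 234.0, 22.0, 14.0], 0.45)]
brown_bottle [([360.0, 252.0, 10.0, 19.0], 0.86)]
slide_carton [([337.0, 315.0, 46.0, 39.0], 0.95)]
yellow_cassette [([329.0, 238.0, 18.0, 11.0], 0.69)]
blue_cassette [([319.0, 289.0, 20.0, 17.0], 0.57)]
pink_cassette [([301.0, 255.0, 16.0, 14.0], 0.68)]
counter [([395.0, 297.0, 22.0, 24.0], 0.93)]
top 43.36724334378106 315.57374495790907 198.7718131219067 [[-0.026, -0.993, 0.112, 347.26], [-1.0, 0.025, -0.008, 79.462], [0.005, -0.112, -0.994, 1490.175], [0.0, 0.0, 0.0, 1.0]]
bottle_board [([175.0, 176.0, 76.0, 58.0], 0.77)]
carton_pad [([269.0, 188.0, 36.0, 28.0], 0.58)]
purple_bottle [([349.0, 15
[... 878 characters left out ...]
]), 'tcp_rot': array([-3.56873341e-06,  1.87313086e-01,  9.82300264e-01,  6.95573024e-06]), 'wrist_force': array([-0.13373261,  0.05004656, -0.42089777]), 'torque': array([-0.01167871,  0.03566795, -0.04783607]), 'grasp_force': 0.0, 'finger_gap': 1.0011883521136806}
{'fov_y': 66.00608620074972, 'cx': 317.195614495941, 'cy': 197.2443745033954, 'T_tool_cam': array([[-5.07751710e-04, -9.46965067e-01, -3.21336123e-01,
         8.20291027e+01],
       [ 9.99999747e-01, -6.40894917e-04,  3.08566357e-04,
        -3.14346992e-01],
       [-4.98144249e-04, -3.21335885e-01,  9.46965153e-01,
        -1.42795483e+02],
       [ 0.00000000e+00,  0.00000000e+00,  0.00000000e+00,
         1.00000000e+00]])}
```

Run:
```python
import cv2
a=cv2.imread("pics/scene0.png")[100:370,200:460];cv2.imwrite("pics/scene0c.png",cv2.resize(a,None,fx=2.2,fy=2.2,interpolation=cv2.INTER_CUBIC)[:600])
a=cv2.imread("pics/top0.png")[120:260,160:460];cv2.imwrite("pics/top0c.png",cv2.resize(a,None,fx=2.66,fy=2.66,interpolation=cv2.INTER_CUBIC))
```

```text
(no output)
```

View pics/scene0c.png

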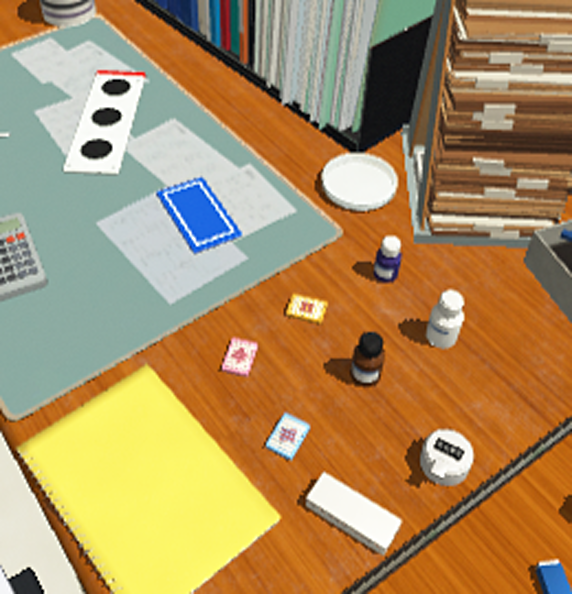

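View pics/top0c.png

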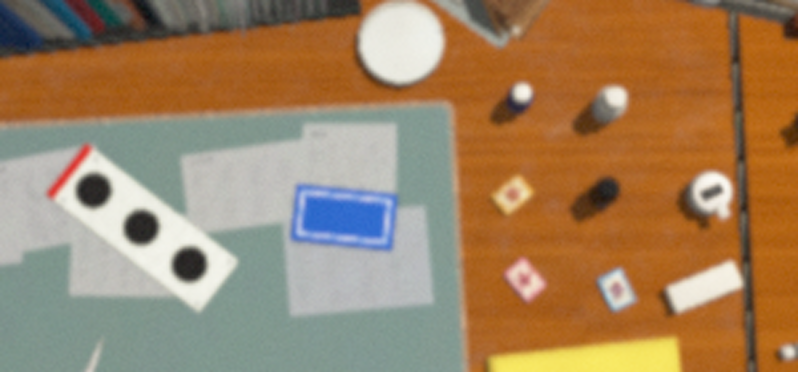

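The scene crop shows the board at the upper left with its red end up, the pad at (200,213), and the bottles: purple (388,260), white (445,320), brown (368,358). The top crop shows the yellow cassette at (513,195), the carton at (705,287) and the counter at (710,195). Next I'll get rough positions from the top depth, then take wrist views.

```bash
cat > h.py <<'E'
from workcell import arm,vision,models
import cv2,numpy as np
from scipy.spatial.transform import Rotation as R
def cam(n,obs=None):
    c=vision.camera_params(n); f=200/np.tan(np.radians(c["fov_y"]/2))
    K=np.array([[f,0,c["cx"]],[0,f,c["cy"]],[0,0,1]])
    if n=="wrist":
        T=np.eye(4);q=obs["tcp_rot"];T[:3,:3]=R.from_quat([*q[1:],q[0]]).as_matrix();T[:3,3]=obs["eef_pos"];T=T@c["T_tool_cam"]
    else:T=np.array(c["world_from_camera"])
    return K,T
def onplane(K,T,uv,z):
    uv=np.atleast_2d(uv).astype(float);r=np.c_[uv,np.ones(len(uv))]@np.linalg.inv(K).T@T[:3,:3].T
    return T[:3,3]+r*((z-T[2,3])/r[:,2:])
def atdepth(K,T,u,v,d): return T[:3,:3]@(np.linalg.inv(K)@[u*d,v*d,d])+T[:3,3]
def down(phi): # closing line (tool y) at world angle phi
    t=(np.pi/2-phi)/2; return [0,np.sin(t),np.cos(t),0]
def shot(tag):
    o=arm.get_obs();p,d=vision.snapshot("wrist");K,T=cam("wrist",o)
    np.savez(f"{tag}.npz",p=p,d=d,K=K,T=T);cv2.imwrite(f"pics/{tag}.png",p[:,:,::-1]);return p,d,K,T
E
python3 - <<'E'
from h import *
d=np.load("top0.npz")["d"];K,T=cam("top")
for n,u,v in[("purple",520,97),("white",610,103),("brown",605,190),("yellow",513,195),("blue",617,290),("pink",525,279),("carton",705,287),("counter",710,195),("pad",344,217),("d1",93,190),("d2",141,227),("d3",189,265),("desk",560,240)]:
    u=u/2.66+160;v=v/2.66+120;print(n,np.round(atdepth(K,T,u,v,d[int(v),int(u)])))
for p in[(560,-20),(560,80),(540,330),(600,250)]:
  for ph in(1.57,0.,-1.57,3.14):
    for z in (230,):
      s=arm.solve_ik([*p,z],down(ph));print(p,ph,None if s is None else np.round(s,2))
E
```

```text
purple [630. -51.  50.]
white [ 619. -147.   64.]
brown [ 524. -138.   62.]
yellow [528. -44.   5.]
blue [ 419. -155.    7.]
pink [434. -53.   8.]
carton [ 420. -253.    6.]
counter [ 519. -258.   31.]
pad [508. 146.   7.]
d1 [545. 424.  13.]
d2 [502. 371.  13.]
d3 [458. 317.  19.]
desk [477. -95.  -4.]
(560, -20) 1.57 [-0.09  0.36  1.81 -0.    0.98 -1.66]
(560, -20) 0.0 [-0.09  0.36  1.81 -0.    0.98 -0.09]
(560, -20) -1.57 [-0.09  0.36  1.81 -0.    0.98  1.48]
(560, -20) 3.14 None
(560, 80) 1.57 [ 0.09  0.36  1.79 -0.    0.98 -1.48]
(560, 80) 0.0 [ 0.09  0.36  1.79 -0.    0.98  0.09]
(560, 80) -1.57 [ 0.09  0.36  1.79 -0.    0.98  1.66]
(560, 80) 3.14 None
(540, 330) 1.57 [ 0.5   0.46  1.64 -0.    1.04 -1.07]
(540, 330) 0.0 [ 0.5   0.46  1.64 -0.    1.04  0.5 ]
(540, 330) -1.57 [ 0.5   0.46  1.64 -0.    1.04  2.07]
(540, 330) 3.14 [ 0.5   0.46  1.64 -0.    1.04 -2.64]
(600, 250) 1.57 [ 0.35  0.48  1.6  -0.    1.06 -1.22]
(600, 250) 0.0 [ 0.35  0.48  1.6  -0.    1.06  0.35]
(600, 250) -1.57 [ 0.35  0.48  1.6  -0.    1.06  1.92]
(600, 250) 3.14 [ 0.35  0.48  1.6  -0.    1.06 -2.79]
```

Run:
```python
from h import *
for i,(x,y,z,ph) in enumerate([(470,320,260,1.4),(480,240,240,1.2),(470,-70,260,1.4),(480,-170,240,1.2)]):
    t=arm.get_obs()["time"];arm.reach([x,y,z],down(ph));arm.hold(.15);shot(f"w{i}")
    print(i,arm.get_obs()["time"]-t)
a=[cv2.imread(f"pics/w{i}.png") for i in range(4)]
for n,(i,j) in enumerate([(0,1),(2,3)]): cv2.imwrite(f"pics/pair{n}.png",cv2.resize(np.hstack([a[i],a[j]]) if 0 else np.vstack([a[i],a[j]]),None,fx=.75,fy=.75,interpolation=cv2.INTER_AREA))
```

```text
0 1.5749999999999997
1 0.625
2 1.3833000000000002
3 0.6917
```

View pics/pair0.png

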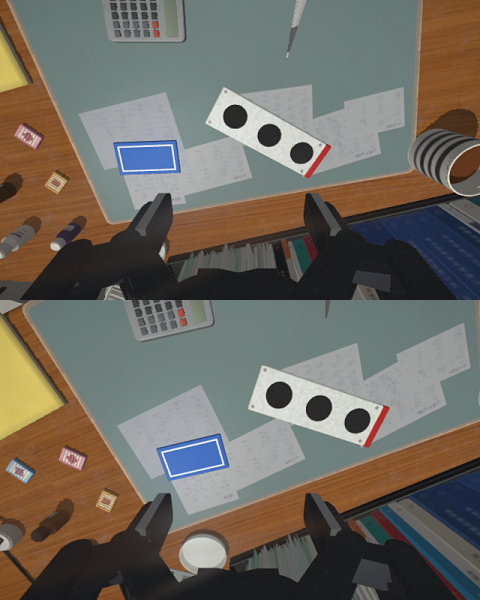

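View pics/pair1.png

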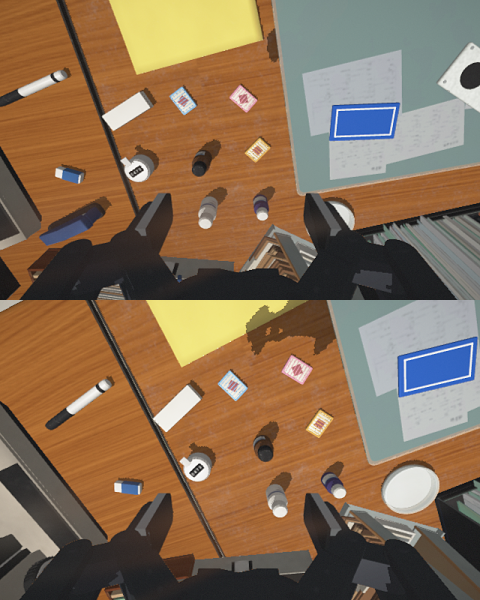

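Pair0 shows the board (full-frame discs near (313,155), (359,180), (402,204) in w0) and the pad. Pair1 shows all the objects, upright and unoccluded, with the carton near (170,148). I'll measure them using depth and colour.

```bash
cat > meas.py <<'E'
from h import *
def load(t): f=np.load(t+".npz");return [f[k] for k in "pdKT"]
def cloud(d,K,T):
    v,u=np.mgrid[:400,:640];r=np.stack([u,v,np.ones_like(u)],-1)@np.linalg.inv(K).T
    P=(r*d[...,None])@T[:3,:3].T+T[:3,3];P[d<=0]=1e6;return P
def near(P,xy,r): return np.hypot(P[...,0]-xy[0],P[...,1]-xy[1])<r
def rect(pts):
    (c,(w,h),_)=rr=cv2.minAreaRect(pts.astype(np.float32));b=cv2.boxPoints(rr);e=[b[1]-b[0],b[2]-b[1]];l=max(e,key=np.linalg.norm)
    return np.round(c,1),np.round(sorted((w,h)),1),round(float(np.arctan2(l[1],l[0])%np.pi),3)
E
python3 - <<'E'
from meas import *
for i in range(4):
    p,d,K,T=load(f"w{i}");P=cloud(d,K,T);hsv=cv2.cvtColor(p,cv2.COLOR_RGB2HSV)
    print("view",i)
    if i>=0:
        m=near(P,(477,-95),25);print(" desk z",np.round(np.percentile(P[m][:,2],[5,50,95]),1) if m.any() else None)
        for n,xy,r,z in[("purple",(630,-51),35,30),("white",(619,-147),35,38),("brown",(524,-138),35,34),("carton",(420,-253),55,12),("yellow",(528,-44),32,3),("blue",(419,-155),32,3),("pink",(434,-53),32,3),("counter",(519,-258),40,15)]:
            m=near(P,xy,r)&(P[...,2]>z)&(P[...,2]<100)
            if m.sum()>20:
                q=P[m];print(" ",n,m.sum(),"z",np.round(np.percentile(q[:,2],[5,50,98]),1),*rect(q[:,:2]))
    # pad
    m=near(P,(508,146),80)&(hsv[...,0]>100)&(hsv[...,0]<125)&(hsv[...,1]>130)
    if m.sum()>500:
        m8=cv2.morphologyEx(m.astype(np.uint8),cv2.MORPH_CLOSE,np.ones((9,9)));c=max(cv2.findContours(m8,0,2)[0],key=cv2.contourArea)
        z=np.median(P[m][:,2]);print("  pad z",z,*rect(onplane(K,T,c[:,0],9.7)[:,:2]))
    if i<2:
        m=near(P,(502,371),115)&(hsv[...,2]<70)
        for c in cv2.findContours(m.astype(np.uint8),0,2)[0]:
            if cv2.contourArea(c)>200:
                M=cv2.moments(c);u=M["m10"]/M["m00"],M["m01"]/M["m00"];print("  disc",np.round(u),np.round(onplane(K,T,u,12.7)[0],1),"depth z",np.round(atdepth(K,T,*u,d[int(u[1]),int(u[0])]),1))
        m=near(P,(560,440),60)&((hsv[...,0]<8)|(hsv[...,0]>172))&(hsv[...,1]>150)&(P[...,2]<40);print("  red",np.round(P[m].mean(0)),m.sum())
E
```

```text
view 0
 desk z [-1.2  0.   1.3]
  purple 449 z [31.8 44.6 55.7] [636.8 -50.8] [23.5 27. ] 0.371
  white 516 z [39.1 47.1 65.9] [ 626.  -148.5] [23.  32.2] 0.47
  yellow 530 z [4.1 5.8 7.3] [532.2 -43.5] [29. 42.] 2.231
  pink 667 z [4.1 5.7 7.6] [436.5 -53.6] [30.4 40.9] 0.708
  pad z 9.83817466136449 [510.2 145.9] [ 62.8 112.6] 1.441
  disc [367. 356.] [800.8 344.9  12.7] depth z [736.3 343.2  73.7]
  disc [402. 204.] [547.2 422.8  12.7] depth z [547.  422.7  13.2]
  disc [359. 180.] [504.6 369.7  12.7] depth z [503.7 369.4  15.6]
  disc [313. 155.] [461.9 316.7  12.7] depth z [461.8 316.7  13.4]
  red [568. 450.  13.] 326
view 1
 desk z [-1.1  0.1  1.3]
  brown 676 z [36.1 50.6 62.8] [ 530.1 -140.8] [26.1 30.2] 0.138
  yellow 534 z [4.3 5.9 7.7] [532.5 -43.5] [28.5 41.4] 2.237
  blue 637 z [4.1 5.8 7.5] [ 423.3 -155.3] [31.4 40.1] 0.438
  pink 662 z [4.2 5.8 7.5] [437.1 -54.1] [30.7 40.3] 0.694
  counter 551 z [16.1 25.7 29.6] [ 530.4 -250.5] [25.5 43.3] 2.686
  pad z 9.84227893980011 [510.4 145.6] [ 62.6 112.4] 1.44
  disc [481. 354.] [849.5 368.5  12.7] depth z [496.8 290.7 305.6
[... 751 characters left out ...]
61. ] [46.4 50.1] 2.93
  pad z 10.0693583465752 [510.6 144.2] [ 62.8 113.2] 1.441
view 3
 desk z [-3.000e-01  3.104e+02  3.261e+02]
  purple 493 z [32.1 47.5 56.1] [636.4 -55.6] [22.5 27.9] 2.141
  white 629 z [39.8 58.7 66.9] [ 625.8 -153.8] [26.2 32.8] 1.483
  brown 585 z [37.1 59.1 63.1] [ 528.7 -144.5] [26.4 30.3] 1.554
  carton 1733 z [16.3 17.7 19.3] [ 423.6 -251.3] [30.3 79.7] 1.926
  yellow 730 z [4.7 6.1 7.7] [532.5 -44. ] [29. 40.] 2.222
  blue 843 z [4.7 6.  7.7] [ 418.7 -155.9] [33.5 48.5] 0.465
  pink 902 z [4.6 6.1 7.9] [437.2 -54.3] [28.7 40.5] 0.689
  counter 1093 z [20.2 28.  34. ] [ 525.8 -263.7] [45.8 50.2] 1.093
  pad z 10.088666520362835 [511.1 145.9] [ 62.6 118.6] 1.441
```

```bash
cat >> meas.py <<'E'
def cap(P,xy,top,r=30):
    m=near(P,xy,r)&(abs(P[...,2]-top)<3.5);q=P[m]
    if len(q)<30:return None
    c,rad=cv2.minEnclosingCircle(q[:,:2].astype(np.float32));return np.round([*c,rad,*q[:,:3].mean(0)],1),len(q)
E
python3 - <<'E'
from meas import *
for i in range(4):
    p,d,K,T=load(f"w{i}");P=cloud(d,K,T)
    for n,xy,t in[("purple",(636,-54),55),("white",(626,-153),66),("brown",(529,-144),62)]:print(i,n,cap(P,xy,t))
print(arm.get_obs()["time"])
E
```

```text
0 purple (array([636.8, -52.4,  10.6, 637.2, -51.7,  54.3]), 149)
0 white (array([ 630.9, -146.5,   10.5,  630.7, -145.3,   64.5]), 70)
0 brown None
1 purple None
1 white None
1 brown (array([ 530.1, -142.8,   11.3,  529.9, -142.1,   61.3]), 218)
2 purple (array([638. , -53.7,  10.2, 637. , -53.9,  54.6]), 163)
2 white (array([ 628.5, -153.7,   12.2,  627.1, -153.2,   65.4]), 231)
2 brown (array([ 530.4, -144.5,   11.6,  529.7, -143.8,   61.5]), 258)
3 purple (array([638.3, -54.4,  10.5, 637.2, -54.7,  54.6]), 208)
3 white (array([ 628.7, -154.2,   12.3,  627.3, -154. ,   65.4]), 277)
3 brown (array([ 530.5, -144.3,   11.5,  529.8, -144.5,   61.5]), 302)
5.375
```

```bash
cat >> h.py <<'E'
def st(t):
    o=arm.get_obs();print(t,"t%.1f"%o["time"],"pos",np.round(o["eef_pos"],1),"gap%.3f"%o["finger_gap"],"gf%.1f"%o["grasp_force"],"F",np.round(o["wrist_force"],1),flush=True);return o
def pick(x,y,z,phi,pre=1.0,up=140):
    arm.gripper_to(pre) if abs(arm.get_obs()["finger_gap"]-pre)>.05 else None
    arm.reach([x,y,up],down(phi));arm.movel([x,y,z+25],feed=250);arm.movel([x,y,z],feed=80)
    st("at");arm.gripper_to(0.0);st("gripped");arm.movel([x,y,up],feed=180);st("lifted")
def place(x,y,z,phi,op,up=140):
    arm.reach([x,y,up],down(phi));arm.movel([x,y,z+20],feed=250);arm.movel([x,y,z],feed=50);arm.hold(.2);st("down")
    arm.gripper_to(op);arm.hold(.1);arm.movel([x,y,up],feed=200);st("released")
E
python3 - <<'E'
from h import *
pick(637.7,-54,4,1.571)
place(547.2,422.9,4+12.7+.8,2.465,.65)
arm.hold(.1)
E
```

```text
at t7.3 pos [637.4 -53.9   3.6] gap0.996 gf0.0 F [ 0.4 -1.   0.5]
gripped t7.9 pos [637.8 -54.    4.4] gap0.314 gf58.8 F [-1.7  0.6  5.4]
lifted t8.8 pos [637.1 -53.9 139. ] gap0.311 gf58.9 F [-0.3  0.1 -0.5]
down t11.9 pos [547.1 422.9  17.4] gap0.311 gf59.4 F [-0.3  0.8 -0.5]
released t13.1 pos [546.7 422.5 139. ] gap0.649 gf0.0 F [-0.3  0.8  0.6]
```

Run:
```python
from meas import *
p,d,K,T=shot("c1");P=cloud(d,K,T);print("purple",cap(P,(547,423),67.7))
pick(628,-154,8,1.571)
place(504.6,369.8,8+12.7+.8,2.465,.65)
p,d,K,T=shot("c2");P=cloud(d,K,T);print("purple",cap(P,(547,423),67.7),"white",cap(P,(504.6,369.8),78.7))
```

```text
purple (array([547.4, 422.8,  10.5, 547.1, 421.9,  67.2]), 559)
at t16.8 pos [ 627.7 -153.9    7.7] gap1.000 gf0.0 F [-0.6  0.3  0.2]
gripped t17.3 pos [ 628.2 -154.     8.4] gap0.372 gf59.2 F [-0.8 -0.   6.1]
lifted t18.2 pos [ 627.4 -153.8  139.1] gap0.371 gf59.4 F [-0.2  0.2 -1.7]
down t21.5 pos [504.5 369.8  21.4] gap0.369 gf59.8 F [ 1.  -0.4 -0.3]
released t22.7 pos [504.1 369.5 139.2] gap0.654 gf0.0 F [ 0.  -0.3 -0.5]
purple (array([547.3, 422.2,  10.5, 546.7, 421.3,  67.3]), 430) white (array([505. , 369.4,  12.4, 504.4, 368.7,  78.3]), 825)
```

Run:
```python
from meas import *
pick(530.2,-144.3,8,1.571)
place(461.9,316.8,8+12.7+.8,2.465,.65)
p,d,K,T=shot("c3");P=cloud(d,K,T);print("brown",cap(P,(462,317),74.7))
pick(423.6,-251.3,1,.356)
o=arm.get_obs()
place(510.4,145.8,1+9.7+.8,-.13,.75)
p,d,K,T=shot("c4");P=cloud(d,K,T);m=near(P,(510.4,145.8),60)&(abs(P[...,2]-27.7)<5);print("carton",np.median(P[m][:,2]),*rect(P[m][:,:2]))
```

```text
at t26.0 pos [ 530.2 -144.3    8.1] gap0.997 gf0.0 F [-0.3 -0.2 -0.4]
gripped t26.6 pos [ 530.3 -144.3    8.4] gap0.347 gf58.7 F [-0.8 -1.   6.2]
lifted t27.4 pos [ 529.7 -144.1  139.2] gap0.351 gf59.2 F [ 0.6 -0.4 -0.3]
down t30.4 pos [461.9 316.8  21.5] gap0.347 gf59.6 F [ 0.6 -0.  -0.6]
released t31.6 pos [461.5 316.5 139.3] gap0.654 gf0.0 F [ 0.5  0.2 -0.6]
brown (array([462.1, 316.1,  11.5, 461.5, 315.3,  74.3]), 702)
at t35.2 pos [ 423.7 -251.4    1.4] gap1.001 gf0.0 F [-1.4  0.9 -0.3]
gripped t35.8 pos [ 423.7 -251.4    1.5] gap0.339 gf59.2 F [-2.7  0.6 11.7]
lifted t36.7 pos [ 423.1 -251.   139.3] gap0.333 gf59.3 F [-0.2  0.4 -1.4]
down t39.6 pos [510.4 145.8  11.4] gap0.337 gf59.3 F [ 0.6 -0.2 -0.8]
released t40.9 pos [509.9 145.7 139.3] gap0.748 gf0.0 F [ 0.1 -0.1  0. ]
carton 27.353858338233806 [511.2 145.5] [30.3 80.2] 1.44
```

Run:
```python
from meas import *
arm.gripper_to(.45);x,y=532.4,-44
arm.reach([x,y,140],down(.66));arm.movel([x,y,30],feed=250);arm.movel([x,y,6],feed=80)
arm.hold(.2);f0=arm.get_obs()["wrist_force"][2]
for z in np.arange(5,-8,-1.):
    arm.movel([x,y,z],feed=15);arm.hold(.05);o=arm.get_obs();f=o["wrist_force"][2]-f0;print(z,round(o["eef_pos"][2],2),round(f,1))
    if abs(f)>2.5:break
```

```text
5.0 5.03 -0.1
4.0 3.97 0.3
3.0 2.97 0.1
2.0 1.98 -0.5
1.0 0.95 0.2
0.0 -0.03 0.4
-1.0 -1.04 0.4
-2.0 -1.34 17.3
```

Run:
```python
from meas import *
x,y=532.4,-44
arm.movel([x,y,1.3],feed=20);arm.hold(.1);arm.gripper_to(0.0);o=st("grip")
if .25<o["finger_gap"]<.36:
    arm.movel([x,y,140],feed=120);o=st("lift")
if o["grasp_force"]>10 and o["finger_gap"]>.25:
    place(510.9,145.6,29.5,-.13,.5)
    p,d,K,T=shot("c5");P=cloud(d,K,T);hsv=cv2.cvtColor(p,cv2.COLOR_RGB2HSV)
    m=near(P,(511,145.6),35)&(abs(P[...,2]-33.7)<2.7);print("cass",np.median(P[m][:,2]),*rect(P[m][:,:2]))
    arm.reach([480,240,240],down(1.2));arm.hold(.15);shot("c6");st("end")
```

```text
grip t46.8 pos [532.3 -44.    1.5] gap0.303 gf58.5 F [-1.8  0.4  8.1]
lift t48.1 pos [532.  -43.9 139.4] gap0.305 gf59.0 F [-0.8  0.  -0.3]
down t50.4 pos [511.  145.6  29.7] gap0.304 gf59.0 F [-0.5  0.4  0.1]
released t51.5 pos [510.5 145.5 139.4] gap0.499 gf0.0 F [-0.9  0.1 -0.2]
cass 33.223606029638816 [512.1 145.6] [27.9 40.4] 1.426
end t52.9 pos [479.9 239.6 239.5] gap0.504 gf0.0 F [ 0.3  0.6 -0.6]
```

View pics/c6.png

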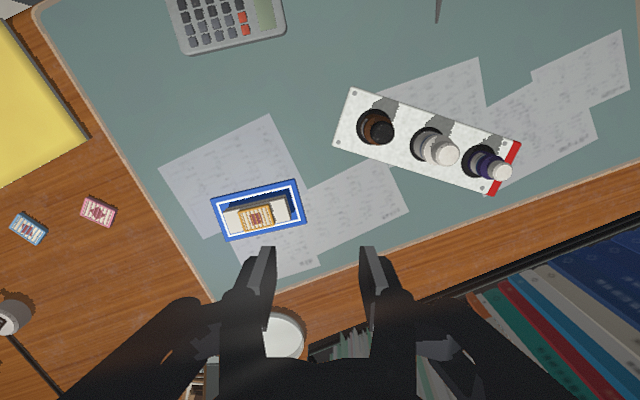

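View pics/c5.png

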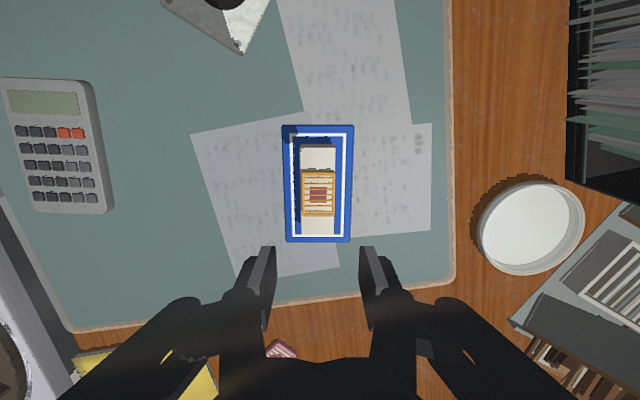

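c6 shows the purple bottle at the red end (485,165), the white one in the middle (435,147) and the brown one farthest (376,127), all upright on their discs. c5 shows the carton inside the outline with the cassette on its middle (318,193). The measured errors are about 1 mm, so I'm handing in.

```bash
python3 -c "
from workcell import arm
print(arm.close_job())"
```

```text
the job is handed in; nothing more can be done
None
```

The staining station is set out as asked and handed in at about 53 s: the three bottles stand on their discs, the carton lies inside the outline on the pad and the yellow cassette on its middle, all measured within about 1 mm of their targets.

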